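# Put the balance weights away in their fitted nests

### The arm

A 6-joint arm with a two-finger parallel gripper is mounted at the origin on a cart in front of the work surface, level with it; the furniture and walls round the work are solid. World frame = base frame: x ahead of the robot, y to its left, z up, the work surface at z = 0. Lengths are in m, angles in degrees, forces in N, time in s.
With the tool pointing down it reaches from about 0.3 to 0.75 m from the base axis. Payload 8.5 kg.
Tool frame: the origin (TCP) lies midway between the tips of the shut fingers; the grasp point (between the pads) lies 19 mm behind it (env.pinch_z is the z of the grasp point in the tool frame, in m); z points along the fingers, y is the line along which they close (so a half turn about z gives the same grasp; the last joint's range is limited). The gripper opens to 85 mm and grips with 20 to 120 N. Pads are 22 mm wide; open, the fingers measure 114 mm over their backs; the gripper's body (76 mm by 85 mm) begins 54 mm behind the grasp point. The pads swing forward as they close: fully open they stand 13 mm farther back than shut.
Start: joints at [57.107, 21.807, 74.336, -0, 83.858, -12.336], TCP at [0.193, 0.515, 0.231] pointing down, gripper open.
Joint ranges: [-178.18, 178.18], [-50.72, 133.34], [12.68, 142.11], [-81.47, 261.47], [9.98, 163.14], [-165.26, 165.26]. Speed limits (degrees/s): [136.94, 136.94, 180, 180, 180, 180].

### API

Orientations are given as a 3x3 rotation matrix whose columns are the frame's x, y, z axes.
In Python, from rig import env gives the robot as it stands.
- The arm moves only by the tool arm_command, never from a script. Its argument "deltas" is a list of rows, each an object of numbers: "rx", "ry", "rz": the turn, a rotation vector about the tool's x, y, z in rad; "dx", "dy", "dz": the shift along the tool's x, y, z in m; "fingers": the finger opening in m, from 0 to 0.0854. In form: [{"rx": .., "ry": .., "rz": .., "dx": .., "dy": .., "dz": .., "fingers": ..}, ...]. A call has 1 to 12 rows; each row shifts and turns the commanded pose from where the row before left it, along the tool's axes as they then stand; what a row does not reach is not made up. A row lasts 1/10 s, in which the tool goes at most 50 mm and 8.59 degrees, less where a joint would pass 70% of its speed; a pose out of reach is approached as far as the arm can. A call is refused whole if a number of a shift passes 0.05 or a number of a turn 0.15, either way. A call with a gripper value outside its range is refused whole. The fingers move at their own pace and stop on an object; "squeeze" is the grip in N (left out, the last holds). Time passes only in rows, so rows that do not move let the fingers close. It gives the time, the measured TCP pose, the force, the opening and the grip force at its end, in the units of the state.
- env.observe(): the state, without advancing time (a new reading comes with each control period).
- env.get_image(name): name is "side" or "top"; returns a dict with "color" (420x560x3 uint8, blue, green, red), "camera_matrix" (3x3 intrinsics, pixels), "eye" and "orientation" of the camera in the world. Camera axes: x right, y up, looking along -z (the intrinsics and any distortion apply to the point x, -y, -z); pixel columns grow to the right and rows downward; lengths in m; the calibration is good to about 2 mm. A picture is of the moment at which its call begins. There is no depth.
- env.close_job(): hands the job in; it is judged then, once.
Trained networks look in a picture, given as the dict that the camera call returned (one of the last four; its "shot" number tells which), for a name from the list of things; names that differ only in an ending like _2 or _b are one class to them, and where a whole thing is asked for, a point or a joint stands for the part that bears it (a point fixed in the world has none). Each returns a list of dicts, best first, with "p" (0 to 1); they miss things now and then, are a little off and sometimes report something else, mostly with a low value. They report only what shows in the picture. A call takes as long as a camera call. They do not tell look-alikes from the thing itself.
- env.look_for(query, picture): "box" ([left, top, right, bottom] in pixels, round what is visible of it).
- env.tip_of(query, picture): "location" ([column, row] in pixels: a listed point, or the origin of a listed thing).
The state is a dict: "time_s": time; "q": joint angles; "qvel": joint speeds; "joint_efforts": joint torques, N m; "position": TCP position; "tool_rot": TCP orientation; "ft_force": force on the tool from outside, world axes, zero at the start; "wrist_torque": the same for the moment, N m; "grip_width": finger opening in m; "gripper_force": force on a finger pad.
Only numpy, scipy, OpenCV 4.12 (cv2) and the standard library are available. Lean on these libraries where they do the work, as an engineer would, in place of code of your own. Each camera call takes 0.05 s, during which the arm holds its last target. There are 200 camera calls.

### The job

The scale's four brass weights have been left piled up on the counter. Take the pile apart from the top down and put each weight away in its own nest of the weight tray before the next: the widest weight in the widest pocket, the second widest in the second widest, and of the two narrow ones the thin weight in the shallow pocket and the thick one in the deep pocket, each lying flat on the pocket's floor. Let no weight tip over, and leave the wax pot and the dropper bottle where they stand.

Things in the scene. Friction and masses are not known exactly. Their poses are not given: they have to be found in the camera images.
- weight_8oz: Thin brass disc weight, 46 mm diameter, 8 mm high, 0.11 kg; top of the pile. Origin at the centre of its underside, z up. The pile, from the counter up, is weight_4lb, weight_2lb, weight_1lb, weight_8oz, 78 mm high, each lying flat and loose, 5 to 9 mm off the centre of the one below, so an edge of each shows from above.
- weight_1lb: Thicker brass disc weight, 46 mm diameter, 16 mm high, 0.22 kg; third from the counter. A plain solid cylinder like all the weights; masses vary by 20 percent. Origin at the centre of its underside, z up.
- weight_2lb: Brass disc weight, 62 mm diameter, 24 mm high, 0.60 kg; second from the counter. Origin at the centre of its underside, z up.
- weight_4lb: Brass disc weight, 68 mm diameter, 30 mm high, 0.85 kg; lies on the counter under the others. Origin at the centre of its underside, z up.
- nest_8oz: Nest of weight_8oz: fixed wooden block 95 x 95 x 26 mm with a round, straight-sided, felt-floored pocket in the middle of its top. Origin at the centre of the block's underside, 4 mm above the counter; z up, x and y along its edges; block top 26 mm above the origin. Pocket 62 mm wide, 4 mm deep (floor 22 mm above the origin); its weight stands 4 mm proud.
- nest_1lb: Nest block, same block size, origin and felt as nest_8oz. Pocket straight-sided, 62 mm wide, 10 mm deep (floor 16 mm above the origin); its weight stands 6 mm proud.
- nest_2lb: Nest block, same block size, origin and felt as nest_8oz. Pocket straight-sided, 78 mm wide, 14 mm deep (floor 12 mm above the origin); its weight stands 10 mm proud.
- nest_4lb: Nest block, same block size, origin and felt as nest_8oz. Pocket straight-sided, 84 mm wide, 18 mm deep (floor 8 mm above the origin); its weight stands 12 mm proud. The four blocks stand two by two, 97 mm from centre to centre, in a low fixed aluminium tray, 201 mm square, turned by up to 0.3 rad, left or right of the pile; block order varies.
- wax_pot: Bystander: round grey and white wax pot, 66 mm diameter, 30 mm high, loose, on the counter behind the work. Origin at the centre of its underside.
- glue_dropper: Bystander: small brown dropper bottle with a black teat, 33 mm diameter, 102 mm high, loose, upright on the counter behind the work. Origin at the centre of its underside.
Things that resemble listed ones, but are neither listed nor needed, are in the scene too. What is shaped like the weight_1lb but purple or red is not meant.

How it is judged (in metres and radians):
On the way, in this order (a step that is already met when the one before it is completed fails the run):
1. the thin narrow weight (top of the pile) lies released in the shallow narrow pocket (horizontal distance between weight_8oz and nest_8oz below 0.01 m and z of weight_8oz in the frame of nest_8oz between 0.018 and 0.0245 m and angle between weight_8oz's own z axis and vertical below 0.06 rad and linear speed of weight_8oz below 0.02 m/s and contact force between weight_8oz and the fingers below 0.1 N), for 0.2 s.
2. the thick narrow weight lies released in the deep narrow pocket (horizontal distance between weight_1lb and nest_1lb below 0.01 m and z of weight_1lb in the frame of nest_1lb between 0.012 and 0.0185 m and angle between weight_1lb's own z axis and vertical below 0.06 rad and linear speed of weight_1lb below 0.02 m/s and contact force between weight_1lb and the fingers below 0.1 N), for 0.2 s.
3. the second widest weight lies released in the second widest pocket (horizontal distance between weight_2lb and nest_2lb below 0.01 m and z of weight_2lb in the frame of nest_2lb between 0.008 and 0.0145 m and angle between weight_2lb's own z axis and vertical below 0.06 rad and linear speed of weight_2lb below 0.02 m/s and contact force between weight_2lb and the fingers below 0.1 N), for 0.2 s.
4. the widest weight lies released in the widest pocket (horizontal distance between weight_4lb and nest_4lb below 0.01 m and z of weight_4lb in the frame of nest_4lb between 0.004 and 0.0105 m and angle between weight_4lb's own z axis and vertical below 0.06 rad and linear speed of weight_4lb below 0.02 m/s and contact force between weight_4lb and the fingers below 0.1 N), for 0.2 s.
At the end, for the whole second after the job is handed in: Each of the four weights lies flat (within 0.06 rad) on the floor of its own pocket (underside within 2.5 mm above the floor, centre within 10 mm of the nest's centre), released and at rest (all of step 1 and all of step 2 and all of step 3 and all of step 4); the robot touches nothing.
It fails at once if a weight tips over (more than 0.7 rad) (angle between any of weight_8oz, weight_1lb, weight_2lb, weight_4lb's own z axis and vertical above 0.7 rad).
It fails at once if the wax pot or the dropper bottle is moved (more than 15 mm) or tipped (distance of any of wax_pot, glue_dropper from where it was at the start of the episode above 0.015 m or angle between any of wax_pot, glue_dropper's own z axis and vertical above 0.4 rad).
It also fails if it takes over 90 s, if anything falls off the work surface, if the arm or the gripper's body presses on something with over 40 N, if the wrist force passes 120 N, or if a joint passes its speed limit or range.

## Working session

There is one attempt and no reset: what is moved stays moved. The work goes in short steps, Python scripts to look and compute and a tool call to move; the robot and the scene stay as the last step left them, time stands still between calls to the robot, and variables do not carry over. Pictures are saved under pics/ and viewed, at most 14 in all, crops included, and the job is handed in when it is done.

Besides the shell and the picture viewer there is one more tool, called after "Request:" as name(argument=value, ...) on one line, values as JSON. arm_command: Moves the arm, as the interface text tells. Its arguments: {"type":"object","properties":{"deltas":{"type":"array"},"squeeze":{"type":"number"}},"required":["deltas"]}

```bash
ls; mkdir -p pics; cat > h.py <<'E'
import numpy as np, cv2
from rig import env
def ray(im,px):
    K=np.array(im["camera_matrix"]);d=np.linalg.inv(K)@[px[0],px[1],1.]
    R=np.array(im["orientation"]);return np.array(im["eye"]),R@np.array([d[0],-d[1],-d[2]])
def atz(im,px,z):
    e,d=ray(im,px);return e+d*(z-e[2])/d[2]
def proj(im,P):
    p=(np.array(P)-im["eye"])@np.array(im["orientation"]);p=p*[1,-1,-1]
    u=np.array(im["camera_matrix"])@p;return u[:2]/u[2]
E
python3 - <<'E'
from h import *
np.set_printoptions(precision=4,suppress=True)
s=env.observe();print(s["position"],s["tool_rot"],s["grip_width"],env.pinch_z)
ims={n:env.get_image(n) for n in("top","side")}
for n,im in ims.items():
    cv2.imwrite(f"pics/{n}0.png",im["color"]);print(n,im.keys(),im["eye"],np.array(im["orientation"]).tolist(),np.array(im["camera_matrix"]).tolist())
    for q in["weight_8oz","weight_1lb","weight_2lb","weight_4lb","nest_8oz","nest_1lb","nest_2lb","nest_4lb","wax_pot","glue_dropper"]:
        print(q,[(np.round(d["box"]),round(d["p"],2)) for d in env.look_for(q,im)[:3]],[(np.round(d["location"],1),round(d["p"],2)) for d in env.tip_of(q,im)[:3]])
E
```

```text
pics
[0.193  0.5147 0.2307] [[-0.9363  0.3512 -0.0008]
 [ 0.3512  0.9363 -0.0013]
 [ 0.0003 -0.0015 -1.    ]] 0.08565227906658453 -0.0187
top dict_keys(['color', 'camera_matrix', 'eye', 'orientation', 'shot']) [0.442  0.0497 0.9232] [[-0.04532897367809856, 0.9786875403671067, -0.20028974630637766], [-0.9989456600730531, -0.042948275573884594, 0.016217701638702915], [0.00726996330820001, 0.20081370460058878, 0.9796024722703005]] [[387.8885198111109, 0.0, 278.7961449120888], [0.0, 387.8885198111109, 207.1719472546054], [0.0, 0.0, 1.0]]
weight_8oz [(array([179., 224., 203., 245.]), 0.73)] [(array([191.2, 239.6]), 0.55)]
weight_1lb [(array([228., 220., 247., 243.]), 0.81), (array([180., 192., 198., 209.]), 0.71), (array([187., 236., 207., 251.]), 0.4)] [(array([195.8, 237.6]), 0.68), (array([188.3, 202.8]), 0.51)]
weight_2lb [(array([184., 232., 205., 257.]), 0.59), (array([343., 218., 393., 270.]), 0.32), (array([330., 183., 382., 231.]), 0.22)] [(array([196.4, 238.9]), 0.61)]
weight_4lb [(array([178., 245., 204., 258.]), 0.44), (array([182., 234., 208., 261.]), 0.22)] [(array([192.7, 2
[... 1340 characters left out ...]
3.3]), 0.66)]
weight_4lb [(array([266., 312., 309., 346.]), 0.62)] [(array([286.4, 331.7]), 0.78), (array([282.5, 294.1]), 0.36)]
nest_8oz [(array([329., 170., 379., 198.]), 0.97)] [(array([351.1, 191.4]), 0.74), (array([308.4, 211.7]), 0.5)]
nest_1lb [(array([286., 186., 332., 227.]), 0.82)] [(array([306.9, 211. ]), 0.86)]
nest_2lb [(array([333., 194., 374., 230.]), 0.65)] [(array([351.5, 219.6]), 0.56)]
nest_4lb [(array([292., 165., 335., 191.]), 0.83)] [(array([312.2, 187.3]), 0.93)]
wax_pot [(array([203., 198., 236., 227.]), 0.9)] [(array([219.3, 215.5]), 0.72)]
glue_dropper [(array([329., 195., 377., 231.]), 0.63), (array([186., 234., 210., 282.]), 0.59)] [(array([197.3, 269.3]), 0.67)]
```

```bash
python3 - <<'E'
import cv2
t=cv2.imread("pics/top0.png");s=cv2.imread("pics/side0.png")
cv2.imwrite("pics/t1.png",cv2.resize(t[120:300,160:410],None,fx=3.2,fy=3.2,interpolation=cv2.INTER_CUBIC))
cv2.imwrite("pics/s1.png",cv2.resize(s[150:360,170:400],None,fx=2.8,fy=2.8,interpolation=cv2.INTER_CUBIC))
E
```

```text
(no output)
```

View pics/t1.png

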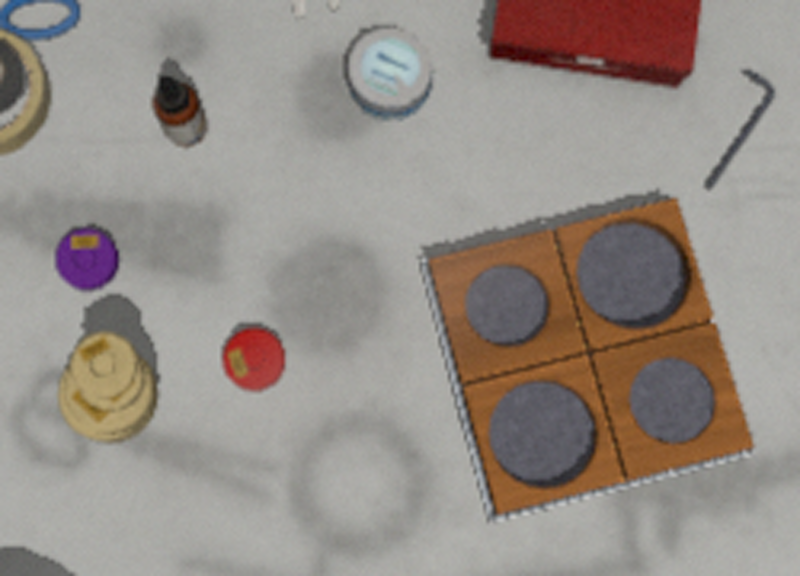

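View pics/s1.png

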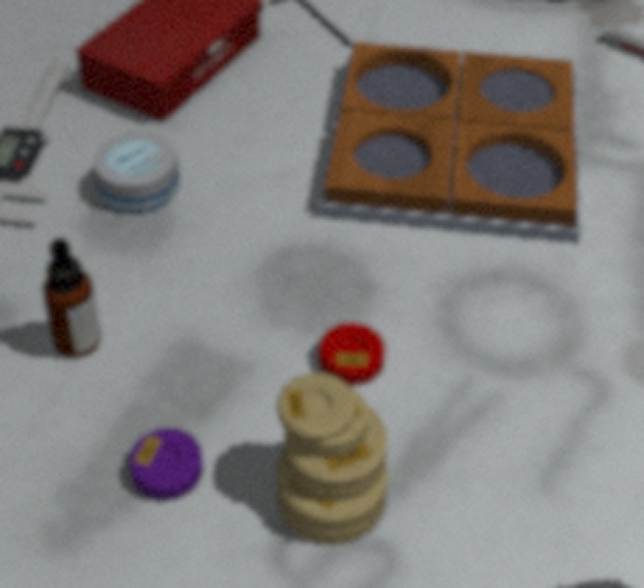

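```bash
cat >> h.py <<'E'
from scipy.optimize import minimize, least_squares
np.set_printoptions(precision=4,suppress=True)
D=[("4lb",.034,.030),("2lb",.031,.024),("1lb",.023,.016),("8oz",.023,.008)]
A=np.linspace(0,2*np.pi,60,endpoint=False);C=np.c_[np.cos(A),np.sin(A)]
def brass(im,box):
    h=cv2.cvtColor(im["color"],cv2.COLOR_BGR2HSV);m=((h[...,0]>15)&(h[...,0]<32)&(h[...,1]>60)).astype(np.uint8)
    k=np.zeros_like(m);l,t,r,b=[int(v) for v in box];k[t:b,l:r]=m[t:b,l:r]
    return cv2.morphologyEx(k,cv2.MORPH_CLOSE,np.ones((3,3)))
S=4
def render(im,discs,dz=0):
    m=np.zeros((420*S,560*S),np.uint8)
    for x,y,r,z0,z1 in discs:
        P=np.array([proj(im,[x+r*c,y+r*s,z]) for z in(z0,z1) for c,s in C])
        cv2.fillConvexPoly(m,cv2.convexHull(((P+.5)*S-.5).round().astype(np.int32)),1)
    return cv2.resize(m.astype(np.float32),(560,420),interpolation=cv2.INTER_AREA)
def fitpile(ims,n,x0):
    boxes=[]
    obs=[]
    for im in ims:
        c=proj(im,[*x0[:2],.035]);obs.append(brass(im,[c[0]-45,c[1]-45,c[0]+45,c[1]+45]).astype(np.float32))
    def cost(p):
        z=0;d=[]
        for i in range(n):
            d.append((p[2*i]/1e3,p[2*i+1]/1e3,D[i][1],z,z+D[i][2]));z+=D[i][2]
        e=sum(np.abs(render(im,d)-o).sum() for im,o in zip(ims,obs))
        for i in range(n-1): e+=.5*max(0,np.hypot(p[2*i+2]-p[2*i],p[2*i+3]-p[2*i+1])-9)**2
        return e
    p0=np.tile(np.array(x0[:2])*1e3,n)
    best=None
    for k in range(2):
        r=minimize(cost,p0,method="Powell",options=dict(xtol=.05,maxiter=12));p0=r.x
    return p0.reshape(-1,2)/1e3,r.fun,[o.sum() for o in obs]
E
python3 - <<'E'
from h import *
T=env.get_image("top");Sd=env.get_image("side");ims=[T,Sd]
# triangulate nests
def tri(a,b):
    (e1,d1),(e2,d2)=ray(T,a),ray(Sd,b);d1/=np.linalg.norm(d1);d2/=np.linalg.norm(d2)
    t=np.linalg.lstsq(np.c_[d1,-d2],e2-e1,rcond=None)[0];return (e1+d1*t[0]+e2+d2*t[1])/2, np.linalg.norm(e1+d1*t[0]-e2-d2*t[1])
tips={"8oz":[(369.7,242.7),(351.1,191.4)],"1lb":[(315.6,220.4),(306.9,211)],"2lb":[(327.7,254),(351.5,219.6)],"4lb":[(354.4,205.6),(312.2,187.3)]}
for k,(a,b) in tips.items(): print(k,*tri(a,b),atz(T,a,.004),atz(Sd,b,.004))
# felt: dark bluish mask components -> centre at floor
fl={"8oz":.026,"1lb":.020,"2lb":.016,"4lb":.012}
for n,im in(("T",T),("S",Sd)):
    h=im["color"].astype(int);hsv=cv2.cvtColor(im["color"],cv2.COLOR_BGR2HSV)
    k=0 if n=="T" else 1
    for q,v in tips.items():
        m=((hsv[...,2]<125)&(hsv[...,1]<75)).astype(np.uint8)
        x,y=map(int,v[k]);_,lab=cv2.connectedComponents(m,connectivity=4);l=lab[y-3,x] or lab[y,x]
        ys,xs=np.where(lab==l)
        print(n,q,l,len(xs),xs.min(),xs.max(),ys.min(),ys.max(),atz(T if n=="T" else Sd,[(xs.min()+xs.max())/2,(ys.min()+ys.max())/2],fl[q]))
a=atz(T,(191,238),.05);print(a)
print(fitpile(ims,4,a))
E
```

```text
8oz [ 0.5349 -0.1811 -0.01  ] 0.0014979444648127946 [ 0.5343 -0.1776  0.004 ] [ 0.5318 -0.1636  0.004 ]
1lb [ 0.6001 -0.0507  0.0119] 0.015453899642913108 [ 0.5936 -0.0524  0.004 ] [ 0.6103 -0.0595  0.004 ]
2lb [ 0.5114 -0.0773 -0.006 ] 0.002774020100387091 [ 0.512  -0.0758  0.004 ] [ 0.5087 -0.0662  0.004 ]
4lb [ 0.6255 -0.1494  0.0017] 0.001550429161065236 [ 0.6258 -0.1488  0.004 ] [ 0.6239 -0.1464  0.004 ]
T 8oz 588 540 357 382 232 257 [ 0.5279 -0.1713  0.026 ]
T 1lb 509 504 305 330 203 227 [ 0.6037 -0.056   0.02  ]
T 2lb 600 849 313 345 239 271 [ 0.5087 -0.077   0.016 ]
T 4lb 480 863 340 373 190 221 [ 0.6242 -0.1521  0.012 ]
S 8oz 1634 300 342 367 175 189 [ 0.5284 -0.1737  0.026 ]
S 1lb 1643 316 297 322 198 213 [ 0.6057 -0.0619  0.02  ]
S 2lb 1645 491 337 370 201 220 [ 0.5095 -0.084   0.016 ]
S 4lb 1631 389 297 328 173 188 [ 0.6284 -0.1624  0.012 ]
[0.5582 0.2365 0.05  ]
(array([[0.5529, 0.237 ],
       [0.5535, 0.2338],
       [0.5577, 0.2311],
       [0.5634, 0.2307]]), np.float32(232.5625), [np.float32(849.0), np.float32(1920.0)])
```

```bash
python3 - <<'E'
from h import *
T=env.get_image("top");Sd=env.get_image("side")
N={"8oz":(-1,-1,.031,.026),"2lb":(-1,1,.039,.016),"1lb":(1,1,.031,.020),"4lb":(1,-1,.042,.012)}
def nests(p):
    c,s=np.cos(p[2]),np.sin(p[2]);return {k:np.array([p[0]+.0485*(a*c-b*s),p[1]+.0485*(a*s+b*c)]) for k,(a,b,_,_) in N.items()}
def poly(im,x,y,r,z):
    m=np.zeros((420*S,560*S),np.uint8);P=np.array([proj(im,[x+r*c,y+r*s,z]) for c,s in C])
    cv2.fillPoly(m,[((P+.5)*S-.5).round().astype(np.int32)],1);return m
def model(im,p,floor):
    m=np.zeros((420*S,560*S),np.uint8)
    for k,xy in nests(p).items():
        a=poly(im,*xy,N[k][2],.030)
        if floor:a&=poly(im,*xy,N[k][2],N[k][3])
        m|=a
    return cv2.resize(m.astype(np.float32),(560,420),interpolation=cv2.INTER_AREA)
def obs(im,box):
    hsv=cv2.cvtColor(im["color"],cv2.COLOR_BGR2HSV);m=((hsv[...,2]<125)&(hsv[...,1]<75)).astype(np.uint8);k=np.zeros_like(m);l,t,r,b=box
    k[t:b,l:r]=m[t:b,l:r];n,lab,st,_=cv2.connectedComponentsWithStats(k,connectivity=4)
    return np.isin(lab,[i for i in range(1,n) if st[i,4]>250]).astype(np.float32)
oT,oS=obs(T,(300,185,388,275)),obs(Sd,(290,168,378,225));print(oT.sum(),oS.sum())
for nm,views in(("T",[(T,oT)]),("S",[(Sd,oS)]),("both",[(T,oT),(Sd,oS)])):
  for floor in(0,1):
    f=lambda q:sum(np.abs(model(im,q/1e3,floor)-o).sum() for im,o in views)
    r=minimize(f,np.array([567,-114,210.]),method="Powell",options=dict(xtol=.1,maxiter=6));print(nm,floor,r.fun,r.x)
    if nm=="both" and floor: print(nests(r.x/1e3));p=r.x/1e3
pile=np.array([[0.5529,0.237],[0.5535,0.2338],[0.5577,0.2311],[0.5634,0.2307]])
out=[]
for im,cx in((T,(155,190)),(Sd,(250,255))):
    o=cv2.resize(im["color"][cx[1]:cx[1]+100,cx[0]:cx[0]+66],None,fx=6,fy=6,interpolation=cv2.INTER_CUBIC);z=0
    for (x,y),(n,r,h),col in zip(pile,D,[(0,0,255),(0,255,0),(255,0,0),(255,0,255)]):
        z+=h;P=np.array([proj(im,[x+r*c,y+r*s,z]) for c,s in C]);P=((P-cx+.5)*6).astype(np.int32);cv2.polylines(o,[P],1,col,1)
    out.append(o)
cv2.imwrite("pics/pile.png",np.hstack(out))
E
```

```text
2753.0 1491.0
T 0 275.0 [ 565.1098 -112.47    208.62  ]
T 1 117.875 [ 565.6565 -113.6115  206.097 ]
S 0 516.0 [ 566.9132 -112.6234  206.7089]
S 1 89.875 [ 566.9326 -114.2587  209.3536]
both 0 800.5625 [ 565.5789 -113.0014  208.395 ]
both 1 227.625 [ 566.2939 -113.8117  208.1543]
{'8oz': array([ 0.5289, -0.1713]), '2lb': array([ 0.5088, -0.0764]), '1lb': array([ 0.6037, -0.0563]), '4lb': array([ 0.6238, -0.1512])}
```

View pics/pile.png

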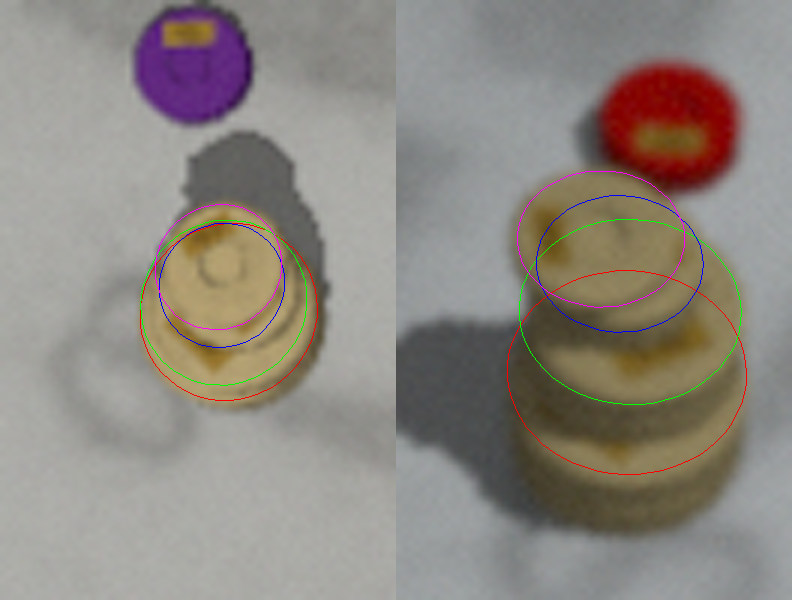

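```bash
cat >> h.py <<'E'
def brass(im,box):
    h=cv2.cvtColor(cv2.GaussianBlur(im["color"],(3,3),0),cv2.COLOR_BGR2HSV);m=((h[...,0]>12)&(h[...,0]<36)&(h[...,1]>48)).astype(np.uint8)
    k=np.zeros_like(m);l,t,r,b=[int(v) for v in box];k[t:b,l:r]=m[t:b,l:r]
    k=cv2.morphologyEx(k,cv2.MORPH_CLOSE,np.ones((3,3)));k=cv2.morphologyEx(k,cv2.MORPH_OPEN,np.ones((3,3)))
    n,lab,st,_=cv2.connectedComponentsWithStats(k,connectivity=4);return (lab==1+np.argmax(st[1:,4])).astype(np.uint8)
def overlay(ims,pile,name):
    out=[]
    for im in ims:
        cx=(proj(im,[*pile[0],.035])-[33,50]).astype(int);o=cv2.resize(im["color"][cx[1]:cx[1]+100,cx[0]:cx[0]+66],None,fx=6,fy=6,interpolation=cv2.INTER_CUBIC);z=0
        b=brass(im,[cx[0]-10,cx[1]-5,cx[0]+78,cx[1]+105])[cx[1]:cx[1]+100,cx[0]:cx[0]+66];b=cv2.resize(b,None,fx=6,fy=6,interpolation=cv2.INTER_NEAREST)
        cv2.drawContours(o,cv2.findContours(b,cv2.RETR_EXTERNAL,cv2.CHAIN_APPROX_NONE)[0],-1,(255,255,255),1)
        for (x,y),(n,r,h),col in zip(pile,D,[(0,0,255),(0,255,0),(255,0,0),(255,0,255)]):
            z+=h;P=np.array([proj(im,[x+r*c,y+r*s,z]) for c,s in C]);cv2.polylines(o,[((P-cx+.5)*6).astype(np.int32)],1,col,1)
        out.append(o)
    cv2.imwrite(name,np.hstack(out))
E
python3 - <<'E'
from h import *
ims=[env.get_image("top"),env.get_image("side")]
for v in ([ims[0]],[ims[1]],ims):
    p,c,o=fitpile(v,4,[.555,.235]);print(p,c,o,np.linalg.norm(np.diff(p,axis=0),axis=1))
overlay(ims,p,"pics/pile2.png")
E
```

```text
[[0.5522 0.2384]
 [0.5589 0.2333]
 [0.556  0.2371]
 [0.5594 0.2341]] 55.0 [np.float32(825.0)] [0.0084 0.0048 0.0046]
[[0.5529 0.2361]
 [0.5525 0.2347]
 [0.5579 0.2304]
 [0.5637 0.2305]] 71.625 [np.float32(1940.0)] [0.0015 0.0068 0.0059]
[[0.5527 0.2375]
 [0.5534 0.2326]
 [0.5613 0.2274]
 [0.5639 0.2301]] 133.41540855945254 [np.float32(825.0), np.float32(1940.0)] [0.0049 0.0095 0.0038]
```

View pics/pile2.png

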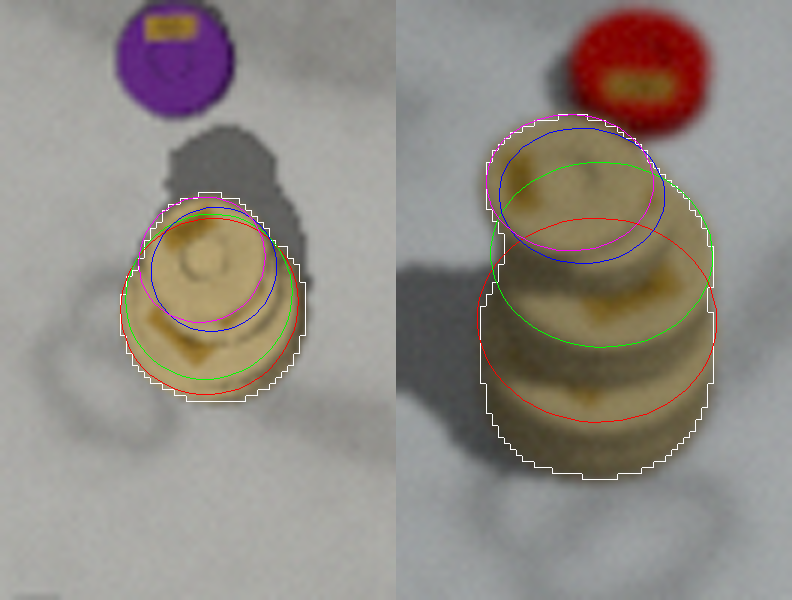

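Request:
arm_command(deltas=[{"rz": -0.12, "fingers": 0.058}, {"rz": -0.12}, {"rz": -0.12}, {"dx": -0.037, "dy": -0.028}, {"dx": -0.037, "dy": -0.028}, {"dx": -0.037, "dy": -0.028}, {"dx": -0.037, "dy": -0.028}, {"dx": -0.037, "dy": -0.028}, {"dx": -0.037, "dy": -0.028}, {"dx": -0.037, "dy": -0.028}, {"dx": -0.037, "dy": -0.028, "dz": 0.02}, {"dx": -0.037, "dy": -0.028, "dz": 0.02}], squeeze=30)

```text
invalid input
```

Request:
arm_command(deltas=[{"rx": 0, "ry": 0, "rz": -0.12, "dx": 0, "dy": 0, "dz": 0, "fingers": 0.058}, {"rx": 0, "ry": 0, "rz": -0.12, "dx": 0, "dy": 0, "dz": 0, "fingers": 0.058}, {"rx": 0, "ry": 0, "rz": -0.12, "dx": 0, "dy": 0, "dz": 0, "fingers": 0.058}, {"rx": 0, "ry": 0, "rz": 0, "dx": -0.037, "dy": -0.028, "dz": 0, "fingers": 0.058}, {"rx": 0, "ry": 0, "rz": 0, "dx": -0.037, "dy": -0.028, "dz": 0, "fingers": 0.058}, {"rx": 0, "ry": 0, "rz": 0, "dx": -0.037, "dy": -0.028, "dz": 0, "fingers": 0.058}, {"rx": 0, "ry": 0, "rz": 0, "dx": -0.037, "dy": -0.028, "dz": 0, "fingers": 0.058}, {"rx": 0, "ry": 0, "rz": 0, "dx": -0.037, "dy": -0.028, "dz": 0, "fingers": 0.058}, {"rx": 0, "ry": 0, "rz": 0, "dx": -0.037, "dy": -0.028, "dz": 0, "fingers": 0.058}, {"rx": 0, "ry": 0, "rz": 0, "dx": -0.037, "dy": -0.028, "dz": 0, "fingers": 0.058}, {"rx": 0, "ry": 0, "rz": 0, "dx": -0.037, "dy": -0.028, "dz": 0.02, "fingers": 0.058}, {"rx": 0, "ry": 0, "rz": 0, "dx": -0.037, "dy": -0.028, "dz": 0.02, "fingers": 0.058}], squeeze=30)

```text
time_s: 3.6
position: [0.5272, 0.2626, 0.1917]
tool_rot: [[-1.0, -0.001, 0.002], [-0.001, 1.0, 0.001], [-0.002, 0.001, -1.0]]
ft_force: [0.3, 0.7, 0.2]
grip_width: 0.0582
gripper_force: 0.0
```

Request:
arm_command(deltas=[{"rx": 0, "ry": 0, "rz": 0, "dx": -0.018, "dy": -0.016, "dz": 0.02, "fingers": 0.058}, {"rx": 0, "ry": 0, "rz": 0, "dx": -0.018, "dy": -0.0155, "dz": 0.02, "fingers": 0.058}, {"rx": 0, "ry": 0, "rz": 0, "dx": 0, "dy": 0, "dz": 0.04, "fingers": 0.058}, {"rx": 0, "ry": 0, "rz": 0, "dx": 0, "dy": 0, "dz": 0.02, "fingers": 0.058}, {"rx": 0, "ry": 0, "rz": 0, "dx": 0, "dy": 0, "dz": 0, "fingers": 0.058}])

```text
time_s: 4.1
position: [0.5604, 0.232, 0.0888]
tool_rot: [[-1.0, -0.001, -0.006], [-0.001, 1.0, -0.001], [0.006, -0.001, -1.0]]
ft_force: [-0.4, -0.4, 0.2]
grip_width: 0.0578
gripper_force: 0.0
```

```bash
python3 - <<'E'
from h import *
s=env.observe();print(s["position"],s["ft_force"])
Sd=env.get_image("side")
o=cv2.resize(Sd["color"][230:350,225:355],None,fx=5,fy=5,interpolation=cv2.INTER_CUBIC)
p=np.array(s["position"])
for w in(0.029,-.029):
    for b,c in((0,(0,0,255)),(.004,(0,255,0)),(.008,(255,0,0))):
        q=(proj(Sd,p+[0,w,b])-[225,230]+.5)*5;cv2.drawMarker(o,tuple(int(v) for v in q),c,0,12,1)
cv2.imwrite("pics/g1.png",o)
E
```

```text
[0.5604 0.232  0.0888] [-0.4195 -0.4334  0.2489]
```

View pics/g1.png

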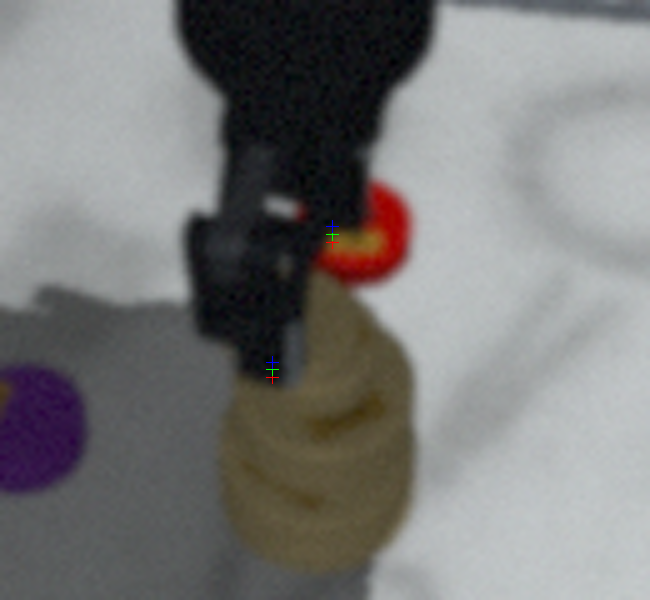

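Request:
arm_command(deltas=[{"rx": 0, "ry": 0, "rz": 0, "dx": 0, "dy": 0, "dz": 0.005, "fingers": 0.058}, {"rx": 0, "ry": 0, "rz": 0, "dx": 0, "dy": 0, "dz": 0.004, "fingers": 0.058}, {"rx": 0, "ry": 0, "rz": 0, "dx": 0, "dy": 0, "dz": 0.003, "fingers": 0.058}, {"rx": 0, "ry": 0, "rz": 0, "dx": 0, "dy": 0, "dz": 0, "fingers": 0.058}, {"rx": 0, "ry": 0, "rz": 0, "dx": 0, "dy": 0, "dz": 0, "fingers": 0.058}])

```text
time_s: 4.65
position: [0.5618, 0.2326, 0.08]
tool_rot: [[-1.0, -0.001, 0.0], [-0.001, 1.0, 0.0], [-0.0, 0.0, -1.0]]
ft_force: [-0.7, -0.0, -0.2]
grip_width: 0.0581
gripper_force: 0.0
```

Request:
arm_command(deltas=[{"rx": 0, "ry": 0, "rz": 0, "dx": -0.001, "dy": -0.001, "dz": 0.003, "fingers": 0.058}, {"rx": 0, "ry": 0, "rz": 0, "dx": 0, "dy": 0, "dz": 0.0035, "fingers": 0.058}, {"rx": 0, "ry": 0, "rz": 0, "dx": 0, "dy": 0, "dz": 0, "fingers": 0.058}, {"rx": 0, "ry": 0, "rz": 0, "dx": 0, "dy": 0, "dz": 0, "fingers": 0.05}, {"rx": 0, "ry": 0, "rz": 0, "dx": 0, "dy": 0, "dz": 0, "fingers": 0.04}, {"rx": 0, "ry": 0, "rz": 0, "dx": 0, "dy": 0, "dz": 0, "fingers": 0.04}, {"rx": 0, "ry": 0, "rz": 0, "dx": 0, "dy": 0, "dz": 0, "fingers": 0.04}], squeeze=30)

```text
time_s: 5.35
position: [0.5629, 0.2315, 0.0736]
tool_rot: [[-1.0, -0.001, 0.001], [-0.001, 1.0, 0.0], [-0.001, 0.0, -1.0]]
ft_force: [-0.3, -0.6, 3.9]
grip_width: 0.0433
gripper_force: 30.2
```

Request:
arm_command(deltas=[{"rx": 0, "ry": 0, "rz": 0, "dx": 0, "dy": 0, "dz": -0.004, "fingers": 0.04}, {"rx": 0, "ry": 0, "rz": 0, "dx": 0, "dy": 0, "dz": -0.01, "fingers": 0.04}, {"rx": 0, "ry": 0, "rz": 0, "dx": 0, "dy": 0, "dz": -0.02, "fingers": 0.04}, {"rx": 0, "ry": 0, "rz": 0, "dx": 0, "dy": 0, "dz": -0.02, "fingers": 0.04}, {"rx": 0, "ry": 0, "rz": 0, "dx": 0, "dy": 0, "dz": 0, "fingers": 0.04}])

```text
time_s: 5.85
position: [0.5639, 0.2318, 0.1303]
tool_rot: [[-1.0, -0.001, 0.005], [-0.001, 1.0, 0.001], [-0.005, 0.001, -1.0]]
ft_force: [0.2, -0.2, -0.5]
grip_width: 0.0435
gripper_force: 30.7
```

```bash
python3 - <<'E'
from h import *
s=env.observe();print(s["position"],s["ft_force"],s["grip_width"])
Sd=env.get_image("side")
cv2.imwrite("pics/g2.png",cv2.resize(Sd["color"][210:350,225:355],None,fx=4,fy=4,interpolation=cv2.INTER_CUBIC))
E
```

```text
[0.5639 0.2318 0.1303] [ 0.1591 -0.1549 -0.5448] 0.04345704439488071
```

View pics/g2.png

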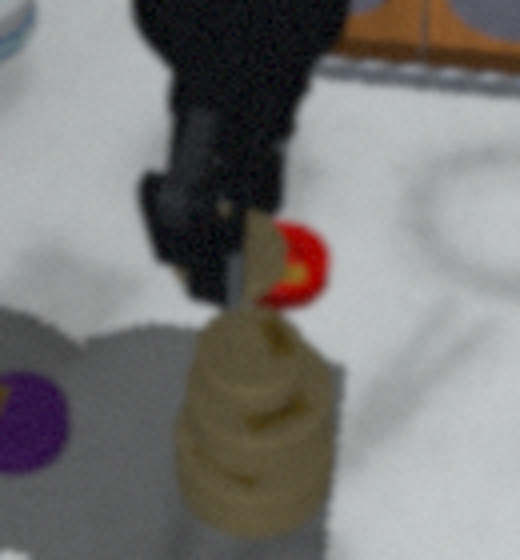

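Request:
arm_command(deltas=[{"rx": 0, "ry": 0, "rz": 0, "dx": 0.003, "dy": -0.02, "dz": 0, "fingers": 0.04}, {"rx": 0, "ry": 0, "rz": 0, "dx": 0.003, "dy": -0.037, "dz": 0, "fingers": 0.04}, {"rx": 0, "ry": 0, "rz": 0, "dx": 0.003, "dy": -0.037, "dz": 0, "fingers": 0.04}, {"rx": 0, "ry": 0, "rz": 0, "dx": 0.003, "dy": -0.037, "dz": 0, "fingers": 0.04}, {"rx": 0, "ry": 0, "rz": 0, "dx": 0.003, "dy": -0.037, "dz": 0, "fingers": 0.04}, {"rx": 0, "ry": 0, "rz": 0, "dx": 0.003, "dy": -0.037, "dz": 0, "fingers": 0.04}, {"rx": 0, "ry": 0, "rz": 0, "dx": 0.003, "dy": -0.037, "dz": 0, "fingers": 0.04}, {"rx": 0, "ry": 0, "rz": 0, "dx": 0.003, "dy": -0.037, "dz": 0, "fingers": 0.04}, {"rx": 0, "ry": 0, "rz": 0, "dx": 0.003, "dy": -0.037, "dz": 0, "fingers": 0.04}, {"rx": 0, "ry": 0, "rz": 0, "dx": 0.003, "dy": -0.037, "dz": 0.01, "fingers": 0.04}, {"rx": 0, "ry": 0, "rz": 0, "dx": 0.003, "dy": -0.03, "dz": 0.02, "fingers": 0.04}, {"rx": 0, "ry": 0, "rz": 0, "dx": 0.002, "dy": -0.02, "dz": 0.02, "fingers": 0.04}])

```text
time_s: 7.1
position: [0.5275, -0.1735, 0.0759]
tool_rot: [[-1.0, 0.0, -0.001], [0.0, 1.0, 0.0], [0.001, 0.0, -1.0]]
ft_force: [0.2, -0.6, -0.8]
grip_width: 0.0431
gripper_force: 30.7
```

Request:
arm_command(deltas=[{"rx": 0, "ry": 0, "rz": 0, "dx": 0, "dy": 0, "dz": 0, "fingers": 0.04}, {"rx": 0, "ry": 0, "rz": 0, "dx": 0, "dy": 0, "dz": 0, "fingers": 0.04}])

```text
time_s: 7.3
position: [0.5278, -0.1712, 0.0766]
tool_rot: [[-1.0, -0.0, -0.002], [-0.0, 1.0, 0.001], [0.002, 0.001, -1.0]]
ft_force: [0.7, 0.2, 0.3]
grip_width: 0.043
gripper_force: 30.8
```

```bash
python3 - <<'E'
from h import *
s=env.observe();print(s["position"],s["ft_force"],s["grip_width"])
Sd=env.get_image("side");p=proj(Sd,s["position"]).astype(int)
x0,y0=p-[55,50];o=cv2.resize(Sd["color"][y0:y0+100,x0:x0+110],None,fx=6,fy=6,interpolation=cv2.INTER_CUBIC)
for z,c in((0,(0,0,255)),(-.0036,(0,255,0))):
    P=np.array([proj(Sd,np.array(s["position"])+[.023*a,.023*b,z]) for a,b in C]);cv2.polylines(o,[((P-[x0,y0]+.5)*6).astype(np.int32)],1,c,1)
cv2.imwrite("pics/g3.png",o)
E
```

```text
[ 0.5278 -0.1712  0.0766] [0.7243 0.2385 0.3192] 0.042986122808194305
```

View pics/g3.png

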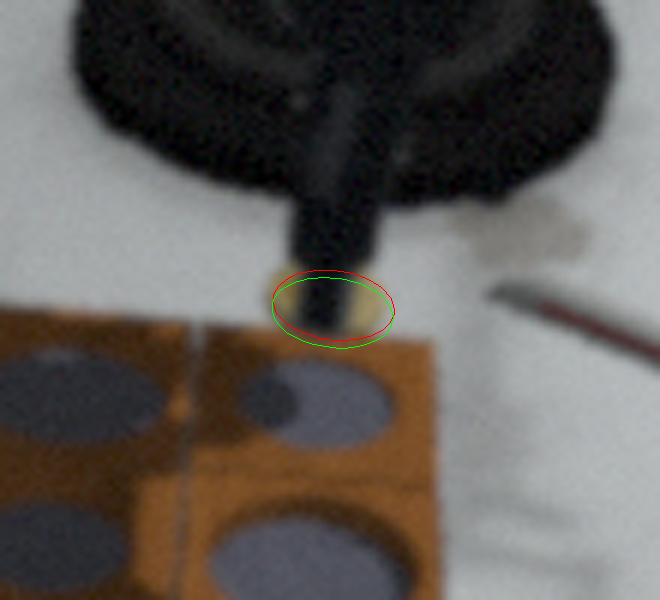

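Request:
arm_command(deltas=[{"rx": 0, "ry": 0, "rz": 0, "dx": -0.001, "dy": 0, "dz": 0.02, "fingers": 0.04}, {"rx": 0, "ry": 0, "rz": 0, "dx": 0, "dy": 0, "dz": 0.014, "fingers": 0.04}, {"rx": 0, "ry": 0, "rz": 0, "dx": 0, "dy": 0, "dz": 0.006, "fingers": 0.04}, {"rx": 0, "ry": 0, "rz": 0, "dx": 0, "dy": 0, "dz": 0.002, "fingers": 0.04}, {"rx": 0, "ry": 0, "rz": 0, "dx": 0, "dy": 0, "dz": 0, "fingers": 0.04}, {"rx": 0, "ry": 0, "rz": 0, "dx": 0, "dy": 0, "dz": 0, "fingers": 0.04}])

```text
time_s: 7.95
position: [0.5296, -0.1715, 0.036]
tool_rot: [[-1.0, -0.002, 0.001], [-0.002, 1.0, -0.001], [-0.001, -0.001, -1.0]]
ft_force: [0.5, -0.2, -0.1]
grip_width: 0.0432
gripper_force: 30.9
```

Request:
arm_command(deltas=[{"rx": 0, "ry": 0, "rz": 0, "dx": 0, "dy": 0, "dz": 0.002, "fingers": 0.04}, {"rx": 0, "ry": 0, "rz": 0, "dx": 0, "dy": 0, "dz": 0, "fingers": 0.04}])

```text
time_s: 8.15
position: [0.5292, -0.1716, 0.0334]
tool_rot: [[-1.0, -0.001, 0.0], [-0.001, 1.0, -0.0], [-0.0, -0.0, -1.0]]
ft_force: [0.9, -0.1, -1.0]
grip_width: 0.0431
gripper_force: 30.9
```

Request:
arm_command(deltas=[{"rx": 0, "ry": 0, "rz": 0, "dx": 0, "dy": 0, "dz": 0.0015, "fingers": 0.04}, {"rx": 0, "ry": 0, "rz": 0, "dx": 0, "dy": 0, "dz": 0, "fingers": 0.04}])

```text
time_s: 8.35
position: [0.5291, -0.1716, 0.0316]
tool_rot: [[-1.0, -0.001, -0.0], [-0.001, 1.0, 0.0], [0.0, 0.0, -1.0]]
ft_force: [0.6, 0.8, -0.5]
grip_width: 0.0434
gripper_force: 30.9
```

Request:
arm_command(deltas=[{"rx": 0, "ry": 0, "rz": 0, "dx": 0, "dy": 0, "dz": 0.001, "fingers": 0.04}, {"rx": 0, "ry": 0, "rz": 0, "dx": 0, "dy": 0, "dz": 0, "fingers": 0.04}])

```text
time_s: 8.55
position: [0.5291, -0.1715, 0.0306]
tool_rot: [[-1.0, -0.001, -0.0], [-0.001, 1.0, 0.0], [0.0, 0.0, -1.0]]
ft_force: [-0.4, 0.3, -1.3]
grip_width: 0.0434
gripper_force: 30.9
```

Request:
arm_command(deltas=[{"rx": 0, "ry": 0, "rz": 0, "dx": 0, "dy": 0, "dz": 0.001, "fingers": 0.04}, {"rx": 0, "ry": 0, "rz": 0, "dx": 0, "dy": 0, "dz": 0, "fingers": 0.04}])

```text
time_s: 8.75
position: [0.5292, -0.1716, 0.0297]
tool_rot: [[-1.0, -0.001, 0.0], [-0.001, 1.0, -0.0], [-0.0, -0.0, -1.0]]
ft_force: [1.8, 0.1, -0.5]
grip_width: 0.0431
gripper_force: 30.9
```

Request:
arm_command(deltas=[{"rx": 0, "ry": 0, "rz": 0, "dx": 0, "dy": 0, "dz": 0.0007, "fingers": 0.04}, {"rx": 0, "ry": 0, "rz": 0, "dx": 0, "dy": 0, "dz": 0, "fingers": 0.04}])

```text
time_s: 8.95
position: [0.5293, -0.1716, 0.0296]
tool_rot: [[-1.0, -0.001, 0.0], [-0.001, 1.0, -0.0], [-0.0, -0.0, -1.0]]
ft_force: [-2.9, -0.5, 5.3]
grip_width: 0.043
gripper_force: 31.8
```

Request:
arm_command(deltas=[{"rx": 0, "ry": 0, "rz": 0, "dx": 0, "dy": 0, "dz": 0, "fingers": 0.05}, {"rx": 0, "ry": 0, "rz": 0, "dx": 0, "dy": 0, "dz": 0, "fingers": 0.056}, {"rx": 0, "ry": 0, "rz": 0, "dx": 0, "dy": 0, "dz": 0, "fingers": 0.058}, {"rx": 0, "ry": 0, "rz": 0, "dx": 0, "dy": 0, "dz": -0.01, "fingers": 0.058}, {"rx": 0, "ry": 0, "rz": 0, "dx": 0, "dy": 0, "dz": -0.04, "fingers": 0.058}, {"rx": 0, "ry": 0, "rz": 0, "dx": 0, "dy": 0.03, "dz": -0.035, "fingers": 0.058}, {"rx": 0, "ry": 0, "rz": 0, "dx": 0, "dy": 0.045, "dz": -0.01, "fingers": 0.058}, {"rx": 0, "ry": 0, "rz": 0, "dx": 0, "dy": 0.045, "dz": 0, "fingers": 0.058}, {"rx": 0, "ry": 0, "rz": 0, "dx": 0, "dy": 0.04, "dz": 0, "fingers": 0.058}])

```text
time_s: 9.85
position: [0.5289, -0.0098, 0.1253]
tool_rot: [[-1.0, -0.001, 0.002], [-0.001, 1.0, -0.0], [-0.002, -0.0, -1.0]]
ft_force: [0.3, 1.2, -0.6]
grip_width: 0.0579
gripper_force: 0.0
```

```bash
cat >> h.py <<'E'
def seedisc(im,x,y,z,r):
    c=proj(im,[x,y,z]);m=brass(im,[c[0]-30,c[1]-25,c[0]+30,c[1]+25]);o=m.astype(np.float32)
    i=[k for k in D if k[1]==r][-1]
    return c,m
E
python3 - <<'E'
from h import *
s=env.observe();print(s["position"],s["grip_width"])
T=env.get_image("top");Sd=env.get_image("side")
out=[]
for im in(T,Sd):
    c=proj(im,[.5289,-.1713,.034]);x0,y0=(c-[30,40]).astype(int);o=cv2.resize(im["color"][y0:y0+80,x0:x0+60],None,fx=6,fy=6,interpolation=cv2.INTER_CUBIC)
    m=brass(im,[c[0]-25,c[1]-22,c[0]+25,c[1]+22]).astype(np.float32)
    f=lambda p:np.abs(render(im,[(p[0]/1e3,p[1]/1e3,.023,.026,.034)])-m).sum()
    r=minimize(f,[528.9,-171.3],method="Powell",options=dict(xtol=.05));print(r.x,r.fun,m.sum());
    P=np.array([proj(im,[r.x[0]/1e3+.023*a,r.x[1]/1e3+.023*b,.034]) for a,b in C]);cv2.polylines(o,[((P-[x0,y0]+.5)*6).astype(np.int32)],1,(0,0,255),1)
    out.append(o)
cv2.imwrite("pics/n1.png",np.hstack(out))
ims=[T,Sd]
for v in ([T],[Sd],ims):
    p,c,o=fitpile(v,3,[.555,.235]);print(p,c,o,np.linalg.norm(np.diff(p,axis=0),axis=1))
E
```

```text
[ 0.5289 -0.0098  0.1253] 0.05794900611751523
[ 553.0343 -188.4821] 711.6875 1047.0
[ 528.0426 -182.9405] 557.4375 712.0
[[0.5516 0.2383]
 [0.5516 0.2313]
 [0.5533 0.2359]] 33.5625 [np.float32(749.0)] [0.007  0.0049]
[[0.5528 0.2371]
 [0.5534 0.2338]
 [0.5571 0.2299]] 74.4375 [np.float32(1815.0)] [0.0033 0.0053]
[[0.5522 0.2375]
 [0.5513 0.2344]
 [0.5573 0.23  ]] 122.3125 [np.float32(749.0), np.float32(1815.0)] [0.0032 0.0075]
```

View pics/n1.png

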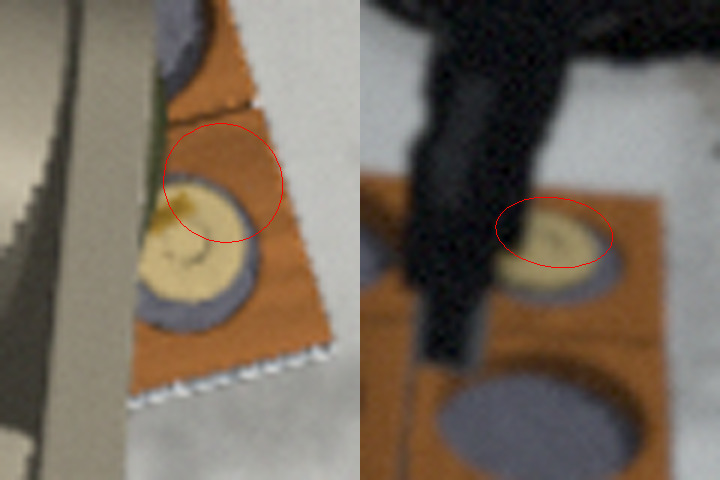

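```bash
python3 - <<'E'
from h import *
ims=[env.get_image("top"),env.get_image("side")]
overlay(ims,np.array([[.5522,.2375],[.5513,.2344],[.5573,.23]]),"pics/p3.png")
E
```

```text
(no output)
```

View pics/p3.png

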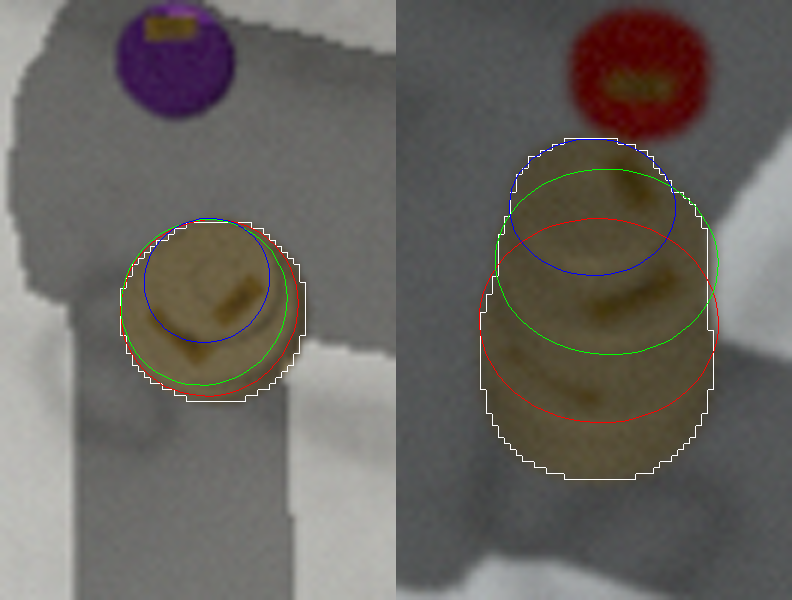

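Request:
arm_command(deltas=[{"rx": 0, "ry": 0, "rz": 0, "dx": -0.005, "dy": 0.03, "dz": 0, "fingers": 0.06}, {"rx": 0, "ry": 0, "rz": 0, "dx": -0.005, "dy": 0.04, "dz": 0, "fingers": 0.06}, {"rx": 0, "ry": 0, "rz": 0, "dx": -0.005, "dy": 0.045, "dz": 0, "fingers": 0.06}, {"rx": 0, "ry": 0, "rz": 0, "dx": -0.005, "dy": 0.045, "dz": 0, "fingers": 0.06}, {"rx": 0, "ry": 0, "rz": 0, "dx": -0.005, "dy": 0.04, "dz": 0, "fingers": 0.06}, {"rx": 0, "ry": 0, "rz": 0, "dx": -0.003, "dy": 0.03, "dz": 0, "fingers": 0.06}, {"rx": 0, "ry": 0, "rz": 0, "dx": 0, "dy": 0.008, "dz": 0.01, "fingers": 0.06}, {"rx": 0, "ry": 0, "rz": 0, "dx": 0, "dy": 0, "dz": 0.02, "fingers": 0.06}, {"rx": 0, "ry": 0, "rz": 0, "dx": 0, "dy": 0, "dz": 0.01, "fingers": 0.06}, {"rx": 0, "ry": 0, "rz": 0, "dx": 0, "dy": 0, "dz": 0, "fingers": 0.06}, {"rx": 0, "ry": 0, "rz": 0, "dx": 0, "dy": 0, "dz": 0, "fingers": 0.06}])

```text
time_s: 11.15
position: [0.5572, 0.2254, 0.0844]
tool_rot: [[-1.0, 0.0, 0.0], [0.0, 1.0, -0.0], [-0.0, -0.0, -1.0]]
ft_force: [0.8, 0.4, 0.7]
grip_width: 0.0599
gripper_force: 0.0
```

Request:
arm_command(deltas=[{"rx": 0, "ry": 0, "rz": 0, "dx": 0, "dy": 0.003, "dz": 0.01, "fingers": 0.06}, {"rx": 0, "ry": 0, "rz": 0, "dx": 0, "dy": 0, "dz": 0.006, "fingers": 0.06}, {"rx": 0, "ry": 0, "rz": 0, "dx": 0, "dy": 0, "dz": 0.003, "fingers": 0.06}, {"rx": 0, "ry": 0, "rz": 0, "dx": 0, "dy": 0, "dz": 0, "fingers": 0.06}, {"rx": 0, "ry": 0, "rz": 0, "dx": 0, "dy": 0, "dz": 0, "fingers": 0.052}, {"rx": 0, "ry": 0, "rz": 0, "dx": 0, "dy": 0, "dz": 0, "fingers": 0.04}, {"rx": 0, "ry": 0, "rz": 0, "dx": 0, "dy": 0, "dz": 0, "fingers": 0.04}, {"rx": 0, "ry": 0, "rz": 0, "dx": 0, "dy": 0, "dz": 0, "fingers": 0.04}], squeeze=40)

```text
time_s: 11.95
position: [0.557, 0.2295, 0.0658]
tool_rot: [[-1.0, -0.001, 0.001], [-0.001, 1.0, 0.0], [-0.001, 0.0, -1.0]]
ft_force: [-1.3, -0.9, 6.4]
grip_width: 0.0426
gripper_force: 39.9
```

Request:
arm_command(deltas=[{"rx": 0, "ry": 0, "rz": 0, "dx": 0, "dy": 0, "dz": -0.01, "fingers": 0.04}, {"rx": 0, "ry": 0, "rz": 0, "dx": 0, "dy": 0, "dz": -0.025, "fingers": 0.04}, {"rx": 0, "ry": 0, "rz": 0, "dx": 0, "dy": -0.015, "dz": -0.025, "fingers": 0.04}, {"rx": 0, "ry": 0, "rz": 0, "dx": -0.006, "dy": -0.035, "dz": 0, "fingers": 0.04}, {"rx": 0, "ry": 0, "rz": 0, "dx": -0.007, "dy": -0.037, "dz": 0, "fingers": 0.04}, {"rx": 0, "ry": 0, "rz": 0, "dx": -0.007, "dy": -0.037, "dz": 0, "fingers": 0.04}, {"rx": 0, "ry": 0, "rz": 0, "dx": -0.007, "dy": -0.037, "dz": 0, "fingers": 0.04}, {"rx": 0, "ry": 0, "rz": 0, "dx": -0.007, "dy": -0.037, "dz": 0, "fingers": 0.04}, {"rx": 0, "ry": 0, "rz": 0, "dx": -0.007, "dy": -0.037, "dz": 0, "fingers": 0.04}, {"rx": 0, "ry": 0, "rz": 0, "dx": -0.005, "dy": -0.035, "dz": 0.01, "fingers": 0.04}, {"rx": 0, "ry": 0, "rz": 0, "dx": 0, "dy": -0.015, "dz": 0.02, "fingers": 0.04}, {"rx": 0, "ry": 0, "rz": 0, "dx": 0, "dy": 0, "dz": 0.02, "fingers": 0.04}])

```text
time_s: 13.15
position: [0.6033, -0.058, 0.0749]
tool_rot: [[-1.0, 0.002, 0.001], [0.002, 1.0, -0.001], [-0.001, -0.001, -1.0]]
ft_force: [0.6, 0.5, -2.3]
grip_width: 0.0422
gripper_force: 41.0
```

Request:
arm_command(deltas=[{"rx": 0, "ry": 0, "rz": 0, "dx": 0, "dy": 0, "dz": 0.01, "fingers": 0.04}, {"rx": 0, "ry": 0, "rz": 0, "dx": 0, "dy": 0, "dz": 0, "fingers": 0.04}, {"rx": 0, "ry": 0, "rz": 0, "dx": 0, "dy": 0, "dz": 0, "fingers": 0.04}])

```text
time_s: 13.45
position: [0.6034, -0.0551, 0.0658]
tool_rot: [[-1.0, -0.002, 0.001], [-0.002, 1.0, -0.0], [-0.001, -0.0, -1.0]]
ft_force: [1.0, -0.2, -1.9]
grip_width: 0.0423
gripper_force: 41.0
```

```bash
python3 - <<'E'
from h import *
s=env.observe();print(s["position"],s["ft_force"],s["grip_width"])
out=[]
for im in(env.get_image("side"),env.get_image("top")):
    p=proj(im,s["position"]).astype(int)
    x0,y0=p-[30,35];o=cv2.resize(im["color"][y0:y0+75,x0:x0+60],None,fx=6,fy=6,interpolation=cv2.INTER_CUBIC)
    for z,c in((-.0108,(0,0,255)),(.0052,(0,255,0))):
        P=np.array([proj(im,np.array(s["position"])+[.023*a,.023*b,z]) for a,b in C]);cv2.polylines(o,[((P-[x0,y0]+.5)*6).astype(np.int32)],1,c,1)
    out.append(o)
cv2.imwrite("pics/g4.png",np.hstack(out))
E
```

```text
[ 0.6034 -0.0551  0.0658] [ 1.0158 -0.1692 -1.934 ] 0.04233861453478477
```

View pics/g4.png

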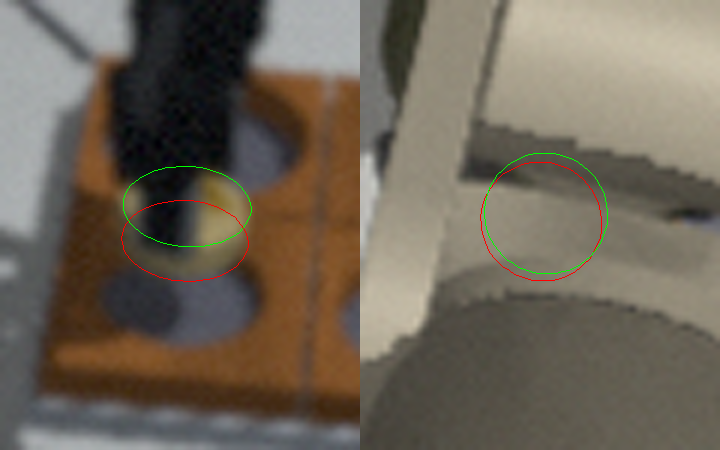

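Request:
arm_command(deltas=[{"rx": 0, "ry": 0, "rz": 0, "dx": 0, "dy": -0.001, "dz": 0.014, "fingers": 0.04}, {"rx": 0, "ry": 0, "rz": 0, "dx": 0, "dy": 0, "dz": 0.012, "fingers": 0.04}, {"rx": 0, "ry": 0, "rz": 0, "dx": 0, "dy": 0, "dz": 0.005, "fingers": 0.04}, {"rx": 0, "ry": 0, "rz": 0, "dx": 0, "dy": 0, "dz": 0.002, "fingers": 0.04}, {"rx": 0, "ry": 0, "rz": 0, "dx": 0, "dy": 0, "dz": 0, "fingers": 0.04}, {"rx": 0, "ry": 0, "rz": 0, "dx": 0, "dy": 0, "dz": 0, "fingers": 0.04}])

```text
time_s: 14.15
position: [0.6034, -0.0565, 0.0325]
tool_rot: [[-1.0, -0.001, 0.001], [-0.001, 1.0, -0.0], [-0.001, -0.0, -1.0]]
ft_force: [-0.9, 0.4, -2.3]
grip_width: 0.0424
gripper_force: 41.0
```

Request:
arm_command(deltas=[{"rx": 0, "ry": 0, "rz": 0, "dx": 0, "dy": 0, "dz": 0.0012, "fingers": 0.04}, {"rx": 0, "ry": 0, "rz": 0, "dx": 0, "dy": 0, "dz": 0, "fingers": 0.04}, {"rx": 0, "ry": 0, "rz": 0, "dx": 0, "dy": 0, "dz": 0, "fingers": 0.05}, {"rx": 0, "ry": 0, "rz": 0, "dx": 0, "dy": 0, "dz": 0, "fingers": 0.056}, {"rx": 0, "ry": 0, "rz": 0, "dx": 0, "dy": 0, "dz": 0, "fingers": 0.058}, {"rx": 0, "ry": 0, "rz": 0, "dx": 0, "dy": 0, "dz": -0.01, "fingers": 0.058}, {"rx": 0, "ry": 0, "rz": 0, "dx": 0, "dy": 0, "dz": -0.035, "fingers": 0.07}, {"rx": 0, "ry": 0, "rz": 0, "dx": 0.01, "dy": 0.02, "dz": -0.035, "fingers": 0.08}, {"rx": 0, "ry": 0, "rz": 0, "dx": 0.01, "dy": 0.035, "dz": -0.02, "fingers": 0.08}, {"rx": 0, "ry": 0, "rz": 0, "dx": 0.01, "dy": 0.04, "dz": 0, "fingers": 0.08}, {"rx": 0, "ry": 0, "rz": 0, "dx": 0.01, "dy": 0.03, "dz": 0, "fingers": 0.08}, {"rx": 0, "ry": 0, "rz": 0, "dx": 0, "dy": 0.01, "dz": 0, "fingers": 0.08}])

```text
time_s: 15.35
position: [0.5618, 0.081, 0.1319]
tool_rot: [[-1.0, -0.004, 0.0], [-0.004, 1.0, 0.0], [-0.0, 0.0, -1.0]]
ft_force: [0.3, -0.2, -0.1]
grip_width: 0.0799
gripper_force: 0.0
```

```bash
python3 - <<'E'
from h import *
s=env.observe();print(s["position"],s["grip_width"])
T=env.get_image("top");Sd=env.get_image("side");ims=[T,Sd]
out=[]
for v in ([T],[Sd],ims):
    p,c,o=fitpile(v,2,[.555,.235]);print(p,c,o)
overlay(ims,p,"pics/p4.png")
o=cv2.imread("pics/p4.png");o=cv2.resize(o,None,fx=.6,fy=.6)
for im in ims:
    c=proj(im,[.6037,-.0563,.034]);x0,y0=(c-[30,30]).astype(int);out.append(cv2.resize(im["color"][y0:y0+60,x0:x0+54],None,fx=3,fy=3,interpolation=cv2.INTER_CUBIC))
v=np.vstack(out);cv2.imwrite("pics/p5.png",np.hstack([o,v]))
E
```

```text
[0.5618 0.081  0.1319] 0.07988776231277268
[[0.5517 0.24  ]
 [0.5472 0.2349]] 308.0625 [np.float32(457.0)]
[[0.5528 0.2373]
 [0.5521 0.2347]] 86.75 [np.float32(1689.0)]
[[0.5522 0.2379]
 [0.5513 0.234 ]] 413.3125 [np.float32(457.0), np.float32(1689.0)]
```

View pics/p5.png

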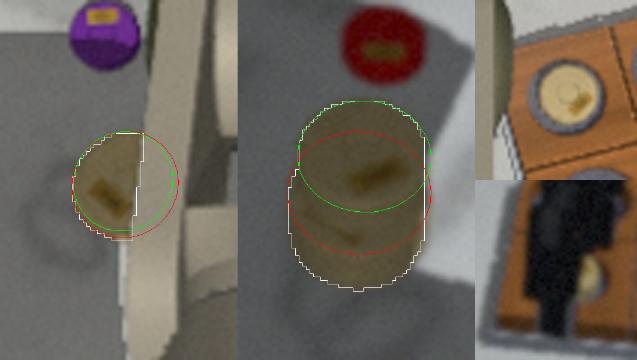

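Request:
arm_command(deltas=[{"rx": 0, "ry": 0, "rz": 0, "dx": 0.002, "dy": 0.025, "dz": 0, "fingers": 0.08}, {"rx": 0, "ry": 0, "rz": 0, "dx": 0.002, "dy": 0.04, "dz": 0, "fingers": 0.08}, {"rx": 0, "ry": 0, "rz": 0, "dx": 0.002, "dy": 0.04, "dz": 0.01, "fingers": 0.08}, {"rx": 0, "ry": 0, "rz": 0, "dx": 0.002, "dy": 0.03, "dz": 0.02, "fingers": 0.08}, {"rx": 0, "ry": 0, "rz": 0, "dx": 0.002, "dy": 0.016, "dz": 0.02, "fingers": 0.08}, {"rx": 0, "ry": 0, "rz": 0, "dx": 0, "dy": 0, "dz": 0.01, "fingers": 0.08}, {"rx": 0, "ry": 0, "rz": 0, "dx": 0, "dy": 0, "dz": 0, "fingers": 0.08}, {"rx": 0, "ry": 0, "rz": 0, "dx": 0, "dy": 0, "dz": 0, "fingers": 0.08}], squeeze=80)

```text
time_s: 16.25
position: [0.5537, 0.228, 0.0714]
tool_rot: [[-1.0, 0.001, 0.001], [0.001, 1.0, -0.0], [-0.001, -0.0, -1.0]]
ft_force: [-0.3, 0.9, 0.2]
grip_width: 0.0801
gripper_force: 0.0
```

Request:
arm_command(deltas=[{"rx": 0, "ry": 0, "rz": 0, "dx": 0.0015, "dy": 0.0065, "dz": 0.005, "fingers": 0.08}, {"rx": 0, "ry": 0, "rz": 0, "dx": 0, "dy": 0, "dz": 0.01, "fingers": 0.08}, {"rx": 0, "ry": 0, "rz": 0, "dx": 0, "dy": 0, "dz": 0.008, "fingers": 0.08}, {"rx": 0, "ry": 0, "rz": 0, "dx": 0, "dy": 0, "dz": 0.004, "fingers": 0.08}, {"rx": 0, "ry": 0, "rz": 0, "dx": 0, "dy": 0, "dz": 0, "fingers": 0.08}, {"rx": 0, "ry": 0, "rz": 0, "dx": 0, "dy": 0, "dz": 0, "fingers": 0.07}, {"rx": 0, "ry": 0, "rz": 0, "dx": 0, "dy": 0, "dz": 0, "fingers": 0.063}, {"rx": 0, "ry": 0, "rz": 0, "dx": 0, "dy": 0, "dz": 0, "fingers": 0.055}, {"rx": 0, "ry": 0, "rz": 0, "dx": 0, "dy": 0, "dz": 0, "fingers": 0.055}, {"rx": 0, "ry": 0, "rz": 0, "dx": 0, "dy": 0, "dz": 0, "fingers": 0.055}], squeeze=80)

```text
time_s: 17.25
position: [0.5517, 0.2354, 0.0455]
tool_rot: [[-1.0, -0.001, 0.002], [-0.001, 1.0, -0.001], [-0.002, -0.001, -1.0]]
ft_force: [-2.9, -6.1, 10.8]
grip_width: 0.0579
gripper_force: 82.7
```

Request:
arm_command(deltas=[{"rx": 0, "ry": 0, "rz": 0, "dx": 0, "dy": 0, "dz": -0.005, "fingers": 0.055}, {"rx": 0, "ry": 0, "rz": 0, "dx": 0, "dy": 0, "dz": -0.015, "fingers": 0.055}, {"rx": 0, "ry": 0, "rz": 0, "dx": 0, "dy": 0, "dz": -0.03, "fingers": 0.055}, {"rx": 0, "ry": 0, "rz": 0, "dx": 0.003, "dy": -0.02, "dz": -0.02, "fingers": 0.055}, {"rx": 0, "ry": 0, "rz": 0, "dx": 0.005, "dy": -0.033, "dz": 0, "fingers": 0.055}, {"rx": 0, "ry": 0, "rz": 0, "dx": 0.005, "dy": -0.037, "dz": 0, "fingers": 0.055}, {"rx": 0, "ry": 0, "rz": 0, "dx": 0.005, "dy": -0.037, "dz": 0, "fingers": 0.055}, {"rx": 0, "ry": 0, "rz": 0, "dx": 0.005, "dy": -0.037, "dz": 0, "fingers": 0.055}, {"rx": 0, "ry": 0, "rz": 0, "dx": 0.005, "dy": -0.037, "dz": 0, "fingers": 0.055}, {"rx": 0, "ry": 0, "rz": 0, "dx": 0.005, "dy": -0.037, "dz": 0, "fingers": 0.055}, {"rx": 0, "ry": 0, "rz": 0, "dx": 0.005, "dy": -0.035, "dz": 0, "fingers": 0.055}, {"rx": 0, "ry": 0, "rz": 0, "dx": 0.005, "dy": -0.025, "dz": 0, "fingers": 0.055}])

```text
time_s: 18.45
position: [0.5079, -0.0638, 0.1134]
tool_rot: [[-1.0, -0.0, -0.001], [-0.0, 1.0, 0.001], [0.001, 0.001, -1.0]]
ft_force: [-0.6, 0.7, -5.9]
grip_width: 0.0573
gripper_force: 87.3
```

Request:
arm_command(deltas=[{"rx": 0, "ry": 0, "rz": 0, "dx": 0, "dy": -0.014, "dz": 0.01, "fingers": 0.055}, {"rx": 0, "ry": 0, "rz": 0, "dx": 0, "dy": 0, "dz": 0.02, "fingers": 0.055}, {"rx": 0, "ry": 0, "rz": 0, "dx": 0, "dy": 0, "dz": 0.015, "fingers": 0.055}, {"rx": 0, "ry": 0, "rz": 0, "dx": 0, "dy": 0, "dz": 0, "fingers": 0.055}, {"rx": 0, "ry": 0, "rz": 0, "dx": 0, "dy": 0, "dz": 0, "fingers": 0.055}])

```text
time_s: 18.95
position: [0.5086, -0.0756, 0.0686]
tool_rot: [[-1.0, -0.002, -0.001], [-0.002, 1.0, 0.001], [0.001, 0.001, -1.0]]
ft_force: [0.3, -0.4, -6.1]
grip_width: 0.0569
gripper_force: 87.6
```

```bash
python3 - <<'E'
from h import *
s=env.observe();print(s["position"],s["ft_force"],s["grip_width"])
im=env.get_image("side")
p=proj(im,s["position"]).astype(int)
x0,y0=p-[40,40];o=cv2.resize(im["color"][y0:y0+80,x0:x0+80],None,fx=6,fy=6,interpolation=cv2.INTER_CUBIC)
for z,c in((-.0155,(0,0,255)),(.0085,(0,255,0))):
    P=np.array([proj(im,np.array(s["position"])+[.031*a,.031*b,z]) for a,b in C]);cv2.polylines(o,[((P-[x0,y0]+.5)*6).astype(np.int32)],1,c,1)
cv2.imwrite("pics/g5.png",o)
E
```

```text
[ 0.5086 -0.0756  0.0686] [ 0.2795 -0.373  -6.1349] 0.05686765842666592
```

View pics/g5.png

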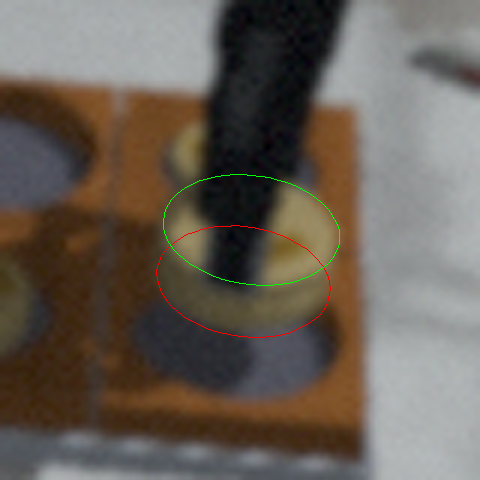

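Request:
arm_command(deltas=[{"rx": 0, "ry": 0, "rz": 0, "dx": 0, "dy": -0.0005, "dz": 0.014, "fingers": 0.055}, {"rx": 0, "ry": 0, "rz": 0, "dx": 0, "dy": 0, "dz": 0.012, "fingers": 0.055}, {"rx": 0, "ry": 0, "rz": 0, "dx": 0, "dy": 0, "dz": 0.006, "fingers": 0.055}, {"rx": 0, "ry": 0, "rz": 0, "dx": 0, "dy": 0, "dz": 0.002, "fingers": 0.055}, {"rx": 0, "ry": 0, "rz": 0, "dx": 0, "dy": 0, "dz": 0, "fingers": 0.055}, {"rx": 0, "ry": 0, "rz": 0, "dx": 0, "dy": 0, "dz": 0, "fingers": 0.055}])

```text
time_s: 19.6
position: [0.5089, -0.0766, 0.0354]
tool_rot: [[-1.0, -0.001, 0.001], [-0.001, 1.0, -0.0], [-0.001, -0.0, -1.0]]
ft_force: [0.2, 1.6, -6.4]
grip_width: 0.0573
gripper_force: 87.9
```

Request:
arm_command(deltas=[{"rx": 0, "ry": 0, "rz": 0, "dx": 0, "dy": 0, "dz": 0.001, "fingers": 0.055}, {"rx": 0, "ry": 0, "rz": 0, "dx": 0, "dy": 0, "dz": 0, "fingers": 0.055}])

```text
time_s: 19.8
position: [0.5086, -0.0766, 0.034]
tool_rot: [[-1.0, -0.001, 0.0], [-0.001, 1.0, -0.0], [-0.0, -0.0, -1.0]]
ft_force: [0.0, 0.4, -6.5]
grip_width: 0.0573
gripper_force: 87.9
```

Request:
arm_command(deltas=[{"rx": 0, "ry": 0, "rz": 0, "dx": 0, "dy": 0, "dz": 0.0015, "fingers": 0.055}, {"rx": 0, "ry": 0, "rz": 0, "dx": 0, "dy": 0, "dz": 0, "fingers": 0.055}, {"rx": 0, "ry": 0, "rz": 0, "dx": 0, "dy": 0, "dz": 0, "fingers": 0.063}, {"rx": 0, "ry": 0, "rz": 0, "dx": 0, "dy": 0, "dz": 0, "fingers": 0.07}, {"rx": 0, "ry": 0, "rz": 0, "dx": 0, "dy": 0, "dz": 0, "fingers": 0.074}, {"rx": 0, "ry": 0, "rz": 0, "dx": 0, "dy": 0, "dz": -0.01, "fingers": 0.074}, {"rx": 0, "ry": 0, "rz": 0, "dx": 0, "dy": 0, "dz": -0.03, "fingers": 0.08}, {"rx": 0, "ry": 0, "rz": 0, "dx": 0, "dy": 0.02, "dz": -0.03, "fingers": 0.085}, {"rx": 0, "ry": 0, "rz": 0, "dx": -0.01, "dy": 0.03, "dz": -0.03, "fingers": 0.085}, {"rx": 0, "ry": 0, "rz": 0, "dx": -0.01, "dy": 0.04, "dz": 0, "fingers": 0.085}, {"rx": 0, "ry": 0, "rz": 0, "dx": -0.01, "dy": 0.03, "dz": 0, "fingers": 0.085}, {"rx": 0, "ry": 0, "rz": 0, "dx": 0, "dy": 0, "dz": 0, "fingers": 0.085}])

```text
time_s: 21.0
position: [0.539, 0.0465, 0.1335]
tool_rot: [[-1.0, -0.005, 0.002], [-0.005, 1.0, 0.0], [-0.002, 0.0, -1.0]]
ft_force: [-0.2, -0.4, 1.4]
grip_width: 0.0848
gripper_force: 0.0
```

```bash
python3 - <<'E'
from h import *
s=env.observe();print(s["position"],s["grip_width"])
T=env.get_image("top");Sd=env.get_image("side");ims=[T,Sd]
out=[]
for v in ([T],[Sd],ims):
    p,c,o=fitpile(v,1,[.555,.235]);print(p,c,o)
overlay(ims,p,"pics/p6.png")
o=cv2.imread("pics/p6.png");o=cv2.resize(o,None,fx=.6,fy=.6)
for im in ims:
    c=proj(im,[.5088,-.0764,.034]);x0,y0=(c-[30,30]).astype(int);out.append(cv2.resize(im["color"][y0:y0+60,x0:x0+54],None,fx=3,fy=3,interpolation=cv2.INTER_CUBIC))
v=np.vstack(out);cv2.imwrite("pics/p7.png",np.hstack([o,v]))
E
```

```text
[0.539  0.0465 0.1335] 0.08483828126574823
[[0.5513 0.2385]] 32.6875 [np.float32(733.0)]
[[0.5519 0.2387]] 123.5625 [np.float32(1337.0)]
[[0.5517 0.2386]] 160.3125 [np.float32(733.0), np.float32(1337.0)]
```

View pics/p7.png

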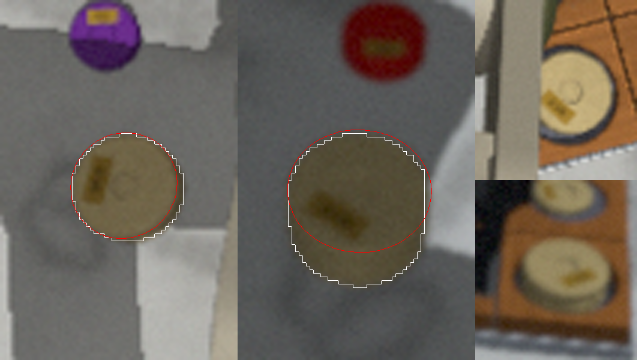

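Request:
arm_command(deltas=[{"rx": 0, "ry": 0, "rz": 0, "dx": -0.003, "dy": 0.025, "dz": 0, "fingers": 0.085}, {"rx": 0, "ry": 0, "rz": 0, "dx": -0.003, "dy": 0.04, "dz": 0, "fingers": 0.085}, {"rx": 0, "ry": 0, "rz": 0, "dx": -0.003, "dy": 0.04, "dz": 0, "fingers": 0.085}, {"rx": 0, "ry": 0, "rz": 0, "dx": -0.003, "dy": 0.04, "dz": 0.01, "fingers": 0.085}, {"rx": 0, "ry": 0, "rz": 0, "dx": 0, "dy": 0.03, "dz": 0.02, "fingers": 0.085}, {"rx": 0, "ry": 0, "rz": 0, "dx": 0, "dy": 0.016, "dz": 0.03, "fingers": 0.085}, {"rx": 0, "ry": 0, "rz": 0, "dx": 0, "dy": 0, "dz": 0.015, "fingers": 0.085}, {"rx": 0, "ry": 0, "rz": 0, "dx": 0, "dy": 0, "dz": 0, "fingers": 0.085}, {"rx": 0, "ry": 0, "rz": 0, "dx": 0, "dy": 0, "dz": 0, "fingers": 0.085}], squeeze=110)

```text
time_s: 22.0
position: [0.5508, 0.2334, 0.0581]
tool_rot: [[-1.0, 0.0, 0.001], [0.0, 1.0, -0.0], [-0.001, -0.0, -1.0]]
ft_force: [0.4, 0.3, 0.6]
grip_width: 0.0849
gripper_force: 0.0
```

Request:
arm_command(deltas=[{"rx": 0, "ry": 0, "rz": 0, "dx": -0.001, "dy": 0.004, "dz": 0.005, "fingers": 0.085}, {"rx": 0, "ry": 0, "rz": 0, "dx": 0, "dy": 0, "dz": 0.015, "fingers": 0.085}, {"rx": 0, "ry": 0, "rz": 0, "dx": 0, "dy": 0, "dz": 0.012, "fingers": 0.085}, {"rx": 0, "ry": 0, "rz": 0, "dx": 0, "dy": 0, "dz": 0.006, "fingers": 0.085}, {"rx": 0, "ry": 0, "rz": 0, "dx": 0, "dy": 0, "dz": 0, "fingers": 0.085}, {"rx": 0, "ry": 0, "rz": 0, "dx": 0, "dy": 0, "dz": 0, "fingers": 0.075}, {"rx": 0, "ry": 0, "rz": 0, "dx": 0, "dy": 0, "dz": 0, "fingers": 0.069}, {"rx": 0, "ry": 0, "rz": 0, "dx": 0, "dy": 0, "dz": 0, "fingers": 0.06}, {"rx": 0, "ry": 0, "rz": 0, "dx": 0, "dy": 0, "dz": 0, "fingers": 0.06}, {"rx": 0, "ry": 0, "rz": 0, "dx": 0, "dy": 0, "dz": 0, "fingers": 0.06}], squeeze=110)

```text
time_s: 23.0
position: [0.5517, 0.2391, 0.0218]
tool_rot: [[-1.0, -0.001, 0.003], [-0.001, 1.0, 0.001], [-0.003, 0.001, -1.0]]
ft_force: [-5.0, 2.1, 15.1]
grip_width: 0.0616
gripper_force: 106.5
```

Request:
arm_command(deltas=[{"rx": 0, "ry": 0, "rz": 0, "dx": 0, "dy": 0, "dz": -0.004, "fingers": 0.06}, {"rx": 0, "ry": 0, "rz": 0, "dx": 0, "dy": 0, "dz": -0.01, "fingers": 0.06}, {"rx": 0, "ry": 0, "rz": 0, "dx": 0, "dy": 0, "dz": -0.02, "fingers": 0.06}, {"rx": 0, "ry": 0, "rz": 0, "dx": 0, "dy": 0, "dz": -0.03, "fingers": 0.06}, {"rx": 0, "ry": 0, "rz": 0, "dx": 0, "dy": -0.015, "dz": -0.025, "fingers": 0.06}, {"rx": 0, "ry": 0, "rz": 0, "dx": 0, "dy": -0.03, "dz": 0, "fingers": 0.06}, {"rx": 0, "ry": 0, "rz": 0, "dx": -0.002, "dy": -0.035, "dz": 0, "fingers": 0.06}, {"rx": 0, "ry": 0, "rz": 0, "dx": -0.005, "dy": -0.035, "dz": 0, "fingers": 0.06}, {"rx": 0, "ry": 0, "rz": 0, "dx": -0.005, "dy": -0.035, "dz": 0, "fingers": 0.06}])

```text
time_s: 23.9
position: [0.5629, 0.0871, 0.1084]
tool_rot: [[-1.0, -0.001, -0.001], [-0.001, 1.0, -0.0], [0.001, -0.0, -1.0]]
ft_force: [0.5, -0.0, -7.7]
grip_width: 0.0616
gripper_force: 104.2
```

Request:
arm_command(deltas=[{"rx": 0, "ry": 0, "rz": 0, "dx": -0.007, "dy": -0.035, "dz": 0, "fingers": 0.06}, {"rx": 0, "ry": 0, "rz": 0, "dx": -0.009, "dy": -0.035, "dz": 0, "fingers": 0.06}, {"rx": 0, "ry": 0, "rz": 0, "dx": -0.009, "dy": -0.035, "dz": 0, "fingers": 0.06}, {"rx": 0, "ry": 0, "rz": 0, "dx": -0.009, "dy": -0.035, "dz": 0, "fingers": 0.06}, {"rx": 0, "ry": 0, "rz": 0, "dx": -0.009, "dy": -0.035, "dz": 0, "fingers": 0.06}, {"rx": 0, "ry": 0, "rz": 0, "dx": -0.009, "dy": -0.03, "dz": 0, "fingers": 0.06}, {"rx": 0, "ry": 0, "rz": 0, "dx": -0.005, "dy": -0.022, "dz": 0, "fingers": 0.06}, {"rx": 0, "ry": 0, "rz": 0, "dx": -0.003, "dy": -0.012, "dz": 0.01, "fingers": 0.06}, {"rx": 0, "ry": 0, "rz": 0, "dx": 0, "dy": 0, "dz": 0.015, "fingers": 0.06}, {"rx": 0, "ry": 0, "rz": 0, "dx": 0, "dy": 0, "dz": 0.01, "fingers": 0.06}, {"rx": 0, "ry": 0, "rz": 0, "dx": 0, "dy": 0, "dz": 0, "fingers": 0.06}, {"rx": 0, "ry": 0, "rz": 0, "dx": 0, "dy": 0, "dz": 0, "fingers": 0.06}])

```text
time_s: 25.1
position: [0.6236, -0.1498, 0.0733]
tool_rot: [[-1.0, -0.002, -0.0], [-0.002, 1.0, 0.0], [0.0, 0.0, -1.0]]
ft_force: [0.7, 1.1, -7.0]
grip_width: 0.0621
gripper_force: 104.3
```

Request:
arm_command(deltas=[{"rx": 0, "ry": 0, "rz": 0, "dx": 0, "dy": -0.001, "dz": 0.014, "fingers": 0.06}, {"rx": 0, "ry": 0, "rz": 0, "dx": 0, "dy": 0, "dz": 0.012, "fingers": 0.06}, {"rx": 0, "ry": 0, "rz": 0, "dx": 0, "dy": 0, "dz": 0.008, "fingers": 0.06}, {"rx": 0, "ry": 0, "rz": 0, "dx": 0, "dy": 0, "dz": 0.002, "fingers": 0.06}, {"rx": 0, "ry": 0, "rz": 0, "dx": 0, "dy": 0, "dz": 0, "fingers": 0.06}, {"rx": 0, "ry": 0, "rz": 0, "dx": 0, "dy": 0, "dz": 0, "fingers": 0.06}])

```text
time_s: 25.7
position: [0.6239, -0.1516, 0.0377]
tool_rot: [[-1.0, -0.001, 0.001], [-0.001, 1.0, -0.0], [-0.001, -0.0, -1.0]]
ft_force: [0.2, -0.5, -6.3]
grip_width: 0.0617
gripper_force: 104.4
```

Request:
arm_command(deltas=[{"rx": 0, "ry": 0, "rz": 0, "dx": 0, "dy": 0, "dz": 0.001, "fingers": 0.06}, {"rx": 0, "ry": 0, "rz": 0, "dx": 0, "dy": 0, "dz": 0, "fingers": 0.06}])

```text
time_s: 25.9
position: [0.6237, -0.1515, 0.0366]
tool_rot: [[-1.0, -0.001, 0.0], [-0.001, 1.0, -0.0], [-0.0, -0.0, -1.0]]
ft_force: [-0.3, -0.3, -6.5]
grip_width: 0.0614
gripper_force: 104.4
```

Request:
arm_command(deltas=[{"rx": 0, "ry": 0, "rz": 0, "dx": 0, "dy": 0, "dz": 0.0015, "fingers": 0.06}, {"rx": 0, "ry": 0, "rz": 0, "dx": 0, "dy": 0, "dz": 0, "fingers": 0.06}])

```text
time_s: 26.1
position: [0.6236, -0.1514, 0.0347]
tool_rot: [[-1.0, -0.001, -0.0], [-0.001, 1.0, 0.0], [0.0, 0.0, -1.0]]
ft_force: [0.0, -0.2, -6.8]
grip_width: 0.0619
gripper_force: 104.3
```

Request:
arm_command(deltas=[{"rx": 0, "ry": 0, "rz": 0, "dx": 0, "dy": 0, "dz": 0, "fingers": 0.068}, {"rx": 0, "ry": 0, "rz": 0, "dx": 0, "dy": 0, "dz": 0, "fingers": 0.075}, {"rx": 0, "ry": 0, "rz": 0, "dx": 0, "dy": 0, "dz": 0, "fingers": 0.08}, {"rx": 0, "ry": 0, "rz": 0, "dx": 0, "dy": 0, "dz": 0, "fingers": 0.08}, {"rx": 0, "ry": 0, "rz": 0, "dx": 0, "dy": 0, "dz": -0.01, "fingers": 0.08}, {"rx": 0, "ry": 0, "rz": 0, "dx": 0, "dy": 0, "dz": -0.03, "fingers": 0.08}, {"rx": 0, "ry": 0, "rz": 0, "dx": 0, "dy": 0.01, "dz": -0.04, "fingers": 0.08}, {"rx": 0, "ry": 0, "rz": 0, "dx": 0.01, "dy": 0.04, "dz": -0.03, "fingers": 0.08}, {"rx": 0, "ry": 0, "rz": 0, "dx": 0.01, "dy": 0.045, "dz": 0, "fingers": 0.08}, {"rx": 0, "ry": 0, "rz": 0, "dx": 0.01, "dy": 0.045, "dz": 0, "fingers": 0.08}, {"rx": 0, "ry": 0, "rz": 0, "dx": 0.01, "dy": 0.045, "dz": 0, "fingers": 0.08}, {"rx": 0, "ry": 0, "rz": 0, "dx": 0.01, "dy": 0.045, "dz": 0, "fingers": 0.08}])

```text
time_s: 27.3
position: [0.5731, 0.0794, 0.1454]
tool_rot: [[-1.0, -0.001, 0.001], [-0.001, 1.0, -0.0], [-0.001, -0.0, -1.0]]
ft_force: [0.9, -0.5, -0.5]
grip_width: 0.0803
gripper_force: 0.0
```

Request:
arm_command(deltas=[{"rx": 0, "ry": 0, "rz": 0, "dx": 0.01, "dy": 0.045, "dz": 0, "fingers": 0.08}, {"rx": 0, "ry": 0, "rz": 0, "dx": 0.01, "dy": 0.045, "dz": 0, "fingers": 0.08}, {"rx": 0, "ry": 0, "rz": 0, "dx": 0.01, "dy": 0.03, "dz": 0, "fingers": 0.08}, {"rx": 0, "ry": 0, "rz": 0, "dx": 0, "dy": 0, "dz": 0, "fingers": 0.08}, {"rx": 0, "ry": 0, "rz": 0, "dx": 0, "dy": 0, "dz": 0, "fingers": 0.08}])

```text
time_s: 27.8
position: [0.5435, 0.198, 0.145]
tool_rot: [[-1.0, -0.003, 0.001], [-0.003, 1.0, -0.0], [-0.001, -0.0, -1.0]]
ft_force: [-0.0, 0.7, 0.5]
grip_width: 0.0797
gripper_force: 0.0
```

```bash
python3 - <<'E'
from h import *
s=env.observe();print(s["position"],s["qvel"],s["grip_width"],s["time_s"])
o=[]
for n in("top","side"):
    im=env.get_image(n);c=proj(im,[.566,-.114,.03]);x0,y0=(c-[55,60]).astype(int);c=im["color"][y0:y0+115,x0:x0+110].copy();o.append(cv2.resize(c,None,fx=3.6,fy=3.6,interpolation=cv2.INTER_CUBIC))
cv2.imwrite("pics/end.png",np.hstack(o))
E
```

```text
[0.5435 0.198  0.145 ] [-2.026   0.2493  0.0326 -0.084  -0.1455 -0.1683] 0.07965720011247586 27.8
```

View pics/end.png

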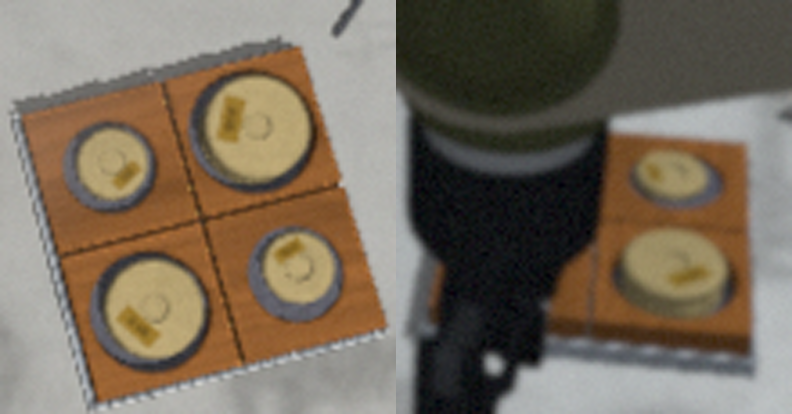

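```bash
python3 -c "
from rig import env
print(env.close_job())"
```

```text
the job is handed in; nothing more can be done
None
```

All four weights are in their own nests and released, lying flat in the last pictures; the wax pot and dropper bottle were never approached, and the job was handed in at about 28 s (the hand-in call returned no verdict).

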